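# Jack the putter head up against the sprung hold-down

### The job

A putter head with a freshly glued plate sits on the pad of the bench screw jack, under a sprung hold-down foot. Fit the loose crank fully onto the jack's upright square shaft and wind it clockwise (seen from above) by its knob until the head just meets the foot, then about half a turn more, so that the head is held firmly but not crushed; leave the crank on the shaft and let go. Turn the jack only with the crank, do not force or touch the rest of it or the head, and leave the other things on the bench alone.

Things in the scene. Friction and masses are not known exactly. Their poses are not given: they have to be found in the camera images.
- jack: Fixed grey bench screw jack on a base plate 275 x 96 x 14 mm. Origin: on the bench, on the axis of the upright drive shaft; z up, x along the base from the shaft to the lift pad (pad centre 150 mm along x). The bevel box under the shaft is 72 x 72 mm and 44 mm high, with a round collar up to 48 mm.
- shaft_top (a point): Centre of the top of the steel drive shaft, 77 mm above the bench. The shaft is 20 mm square from 48 to 72 mm above the bench and 15 mm square (lead-in) in its top 5 mm. The point turns with the shaft: its x and y axes are square to the flats. It starts at any angle.
- drive_shaft (a joint): Angle of the drive shaft (rad), grows clockwise seen from above and raises the pad 24 mm a turn (3.8 mm a rad); -1.5 to 0 at the start, at most 18. Stiff: turning it takes about 0.35 N m (6 N at the crank's knob), and more once the head presses on the foot. It stays where it is left, even under load.
- pad_top (a point): Centre of the top face of the lift pad (a steel plate 70 x 100 x 10 mm), 56 to 62 mm above the bench at the start; it goes up as the jack is wound.
- hold_down: Fixed grey column (30 x 44 mm, 176 mm high) behind the pad, with an arm over it that carries the sprung foot. Origin: underside centre of the column, 208 mm along the jack's x and 14 mm above the bench; axes as the jack's.
- foot_arm (a point): Fixed point on the hold-down's arm, right above the pad's centre, 160 mm above the bench. Below it hangs the foot, a steel disc 24 mm across under a coil spring, on a screw spindle that is set differently each time and not measured: its face is 94 to 126 mm above the bench. It yields first at 20 N, then 2.5 N more a mm, up to 22 mm. 1 N on the foot adds 0.0038 N m at the shaft (0.07 N at the knob).
- putter_head: Loose dark mallet putter head, 0.3 to 0.5 kg, lying on the pad, sole down, body 60 x 92 mm and 22 mm thick with a short upright stub beside its middle. Origin: centre of its underside. It rises with the pad. About half a turn past the first touch of the foot (35 to 65 N on the foot) holds it right.
- crank: Loose crank, 0.31 kg, standing on its hub. Origin: centre of the hub's underside = mouth of the socket, on the turning axis; z up, x towards the knob. Hub 38 mm square, 36 mm high; socket 22 mm square (flats along x and y, 1 mm play each side), 28 mm deep: fully home the origin is 49 mm above the bench. Arm along x, 16 mm wide, 26 to 36 mm up.
- crank_boss (a point): Middle of the square boss on top of the crank's hub, by which it can be carried: 26 x 26 mm, from 36 to 77 mm above the hub's underside, this point 58 mm above it; sides along the crank's x and y.
- crank_knob (a point): Centre of the crank's upright wooden knob, 20 mm in diameter and 50 mm high, which turns freely on its pin: 55 mm from the axis along the crank's x, centre 64 mm above the hub's underside (39 to 89 mm). Meeting the foot is felt here as a lasting rise of the push against the hand, some 1.5 N at first and 3 N half a turn on; off-centre holding gives passing ripples as large, which repeat every turn.
- wax_jar: Bystander: glass jar with a tin lid, 58 mm across and 58 mm high. Origin: underside centre. Leave it alone.
- iron_head_2: Bystander: dull iron club head lying flat, 77 x 119 x 16 mm. Origin: underside centre. Leave it alone.
- epoxy_a: Bystander: small white tube with a red cap, 96 x 34 x 25 mm. Origin: underside centre. Leave it alone.
- screwdriver_red: Bystander: screwdriver with a red handle, 194 mm long, at the front edge. Origin: underside centre. Leave it alone.
- tape_green: Bystander: roll of masking tape with a green core, 72 mm across, 18 mm high. Origin: underside centre. Leave it alone.
- caliper: Bystander: caliper, 66 x 200 x 13 mm. Origin: underside centre. Leave it alone.
Not all that is in view belongs to the job. What is shaped like the crank but green is not meant.

How it is judged:
By the outcome, as a careful person would: the job done as asked, in the order asked, and still so for the second after the job is handed in, with the robot touching nothing.
It also fails if it takes over 72 s, if anything falls off the work surface, if the arm or the gripper's body presses on something with over 40 N, if the wrist force passes 120 N, or if a joint passes its speed limit or range.

### The arm

A 6-joint arm with a two-finger parallel gripper is mounted at the origin on a cart in front of the work surface, level with it; the furniture and walls round the work are solid. World frame = base frame: x ahead of the robot, y to its left, z up, the work surface at z = 0. Lengths are in mm, angles in rad, forces in N, time in s.
With the tool pointing down it reaches from about 350 to 975 mm from the base axis. Payload 7.1 kg.
Tool frame: the origin (TCP) lies between the finger pads; the fingertips stand 19 mm ahead of it and the grasp point (between the pads) is the TCP (ctrl.tcp_to_tips is the distance from the TCP to the fingertips, in mm); z points along the fingers, y is the line along which they close (so a half turn about z gives the same grasp; the last joint's range is limited). The gripper opens to 88 mm and grips with 3 to 60 N. Pads are 20 mm wide; open, the fingers measure 115 mm over their backs; the gripper's body (75 mm by 178 mm) begins 61 mm behind the grasp point.
Start: joints at [-1.33, 0.423, 1.63, -0, 1.089, -0.019], TCP at [160.573, -604.004, 241.675] pointing down, gripper open.
Joint ranges: [-3, 3], [-0.9, 2.11], [0.09, 2.58], [-1.31, 4.45], [0.11, 2.69], [-2.54, 2.54]. Speed limits (rad/s): [2.39, 2.39, 3.01, 3.14, 3.14, 3.14].

### API

Orientations are given as a rotation vector (axis times angle).
In Python, from workcell import status, optics, ctrl gives the robot as it stands. The module is installed in compiled form; this text tells all that it offers.
- The arm moves only by the shell command python3 -m inch 'ROWS'. ROWS is JSON, a list that holds one entry, the list of rows, each a list of 7 numbers: the shift along the tool's x, y, z in mm, then the turn, a rotation vector about the tool's x, y, z in rad, then the opening in per cent of the stroke, from 0 (shut) to 100 (fully open). A call has 1 to 20 rows; each row is the pose to reach, as a shift and turn from the pose commanded when the call began, along the tool's axes at that moment; what a row does not reach only later rows make up. A row lasts 1/10 s, in which the tool goes at most 50 mm and 8.59 degrees, less where a joint would pass 70% of its speed; a pose out of reach is approached as far as the arm can. A call with a gripper value outside its range is refused whole. The fingers move at their own pace and stop on an object; the grip force is fixed at half the most. Time passes only in rows, so rows that repeat a pose let the fingers close. It gives the time, the measured TCP pose, the force, the opening and the grip force at its end, in the units of the state.
- status.get_obs(): the state, without advancing time (a new reading comes with each control period).
- optics.get_image(name): name is "side" or "top" or "wrist"; returns a dict with "frame" (400x640x3 uint8, red, green, blue), "fx", "fy", "cx", "cy" (pixels), "rvec" (rotation vector, rad) and "tvec" (3), from world to camera coordinates, as OpenCV has them; the wrist camera has in their place "hand_eye" (4x4, takes a point from camera to tool coordinates, whose origin is the TCP and whose axes are the flange's). Camera axes: x right, y down, z forward; pixel columns grow to the right and rows downward; lengths in mm; the calibration is good to about 2 mm. A picture is of the moment at which its call begins: read the wrist's pose just before it. There is no depth.
- ctrl.close_job(): hands the job in; it is judged then, once.
The state is a dict: "t": time; "qpos": joint angles; "qvel": joint speeds; "joint_torque": joint torques, N m; "ee_pos": TCP position; "orientation": TCP orientation; "ft_force": force on the tool from outside, world axes, zero at the start; "moment": the same for the moment, N m; "width": finger opening in mm; "grasp_force": force on a finger pad.
Only numpy, scipy, OpenCV 4.12 (cv2) and the standard library are available. Lean on these libraries where they do the work, as an engineer would, in place of code of your own. Each camera call takes 0.05 s, during which the arm holds its last target. There are 200 camera calls.

## Working session

There is one attempt and no reset: what is moved stays moved. The work goes in short steps, Python scripts to look and compute and a shell command to move; the robot and the scene stay as the last step left them, time stands still between calls to the robot, and variables do not carry over. Pictures are saved under pics/ and viewed, at most 10 in all, crops included, and the job is handed in when it is done.

```bash
mkdir -p pics; cat > h.py <<'E'
import numpy as np,cv2
from workcell import status,optics,ctrl
from scipy.spatial.transform import Rotation as R
def snap(n,f):
    o=status.get_obs(); d=optics.get_image(n); 
    cv2.imwrite('pics/'+f,d['frame'][:,:,::-1]); d['o']=o
    np.save('pics/'+f+'.npy',d,allow_pickle=True); return d
def cam(d):
    if 'hand_eye' in d:
        H=np.array(d['hand_eye']);T=np.eye(4);T[:3,:3]=R.from_rotvec(d['o']['orientation']).as_matrix();T[:3,3]=d['o']['ee_pos']
        W=T@H; return W[:3,:3],W[:3,3]
    Rm=R.from_rotvec(np.ravel(d['rvec'])).as_matrix().T
    return Rm,-Rm@np.ravel(d['tvec'])
def ray(d,u,v,z):
    M,c=cam(d); r=M@np.array([(u-d['cx'])/d['fx'],(v-d['cy'])/d['fy'],1]); return c+r*(z-c[2])/r[2]
def proj(d,p):
    M,c=cam(d); q=M.T@(np.array(p,float)-c); return np.array([d['fx']*q[0]/q[2]+d['cx'],d['fy']*q[1]/q[2]+d['cy']])
def load(f): return np.load('pics/'+f+'.npy',allow_pickle=True).item()
def st():
    o=status.get_obs()
    for k in ['t','ee_pos','orientation','ft_force','moment','width','grasp_force','qpos']: print(k,np.round(o[k],3))
E
python3 - <<'E'
from h import *
a=snap('top','top.png');b=snap('side','side.png')
print(cam(a),cam(b),a['fx'],b['fx'])
st()
E
```

```text
(array([[-0.02011498, -0.99746864,  0.06820337],
       [-0.99978634,  0.02039273,  0.00337863],
       [-0.00476093, -0.06812083, -0.99766572]]), array([ 455.63067733,   48.92875473, 1509.6069968 ])) (array([[-0.99464584, -0.07253604,  0.07360822],
       [-0.0998679 ,  0.49152823, -0.86511641],
       [ 0.0265716 , -0.86783554, -0.49614053]]), array([ 429.78738448, 1436.76476735,  882.80410972])) 497.5451073174198 440.5912619752085
t 0.1
ee_pos [ 160.462 -603.54   240.98 ]
orientation [-3.114 -0.407  0.   ]
ft_force [ 0.756  0.057 -0.566]
moment [ 0.003 -0.032 -0.034]
width 87.65
grasp_force 0.0
qpos [-1.33   0.424  1.631  0.     1.089 -0.019]
```

View pics/top.png

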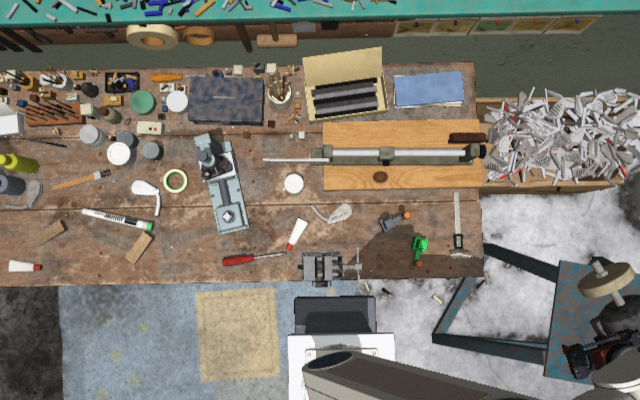

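View pics/side.png

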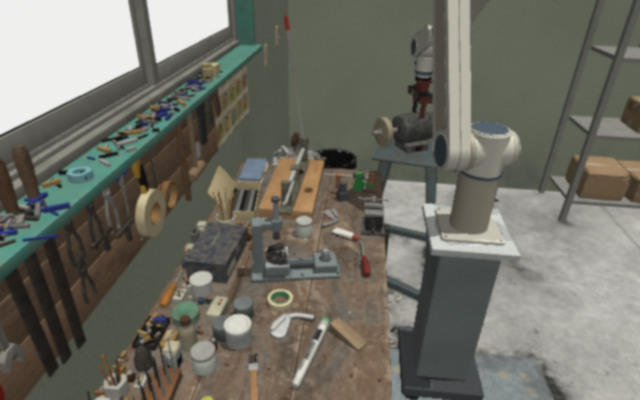

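The top view shows the jack's shaft near (228,216) and its pad near (213,165). The grey crank is near (393,221) and the green decoy near (419,245). I'll enlarge these areas.

```bash
python3 - <<'E'
from h import *
a=load('top.png');f=a['frame'][:,:,::-1]
c1=cv2.resize(f[125:245,185:265],None,fx=5,fy=5,interpolation=cv2.INTER_CUBIC)
c2=cv2.resize(f[195:275,360:440],None,fx=5,fy=5,interpolation=cv2.INTER_CUBIC)
o=np.zeros((600,800,3),np.uint8);o[:,:400]=c1;o[:400,400:]=c2
cv2.imwrite('pics/crop1.png',o)
for n,u,v,z in [('shaft',228,216,77),('pad',213,165,65),('boss',391,223,77),('knob',407,215,89)]: print(n,ray(a,u,v,z).round(1))
E
```

```text
shaft [509.7 317.9  77. ]
pad [660.3 362.9  65. ]
boss [ 480.  -150.9   77. ]
knob [ 501.7 -195.5   89. ]
```

View pics/crop1.png

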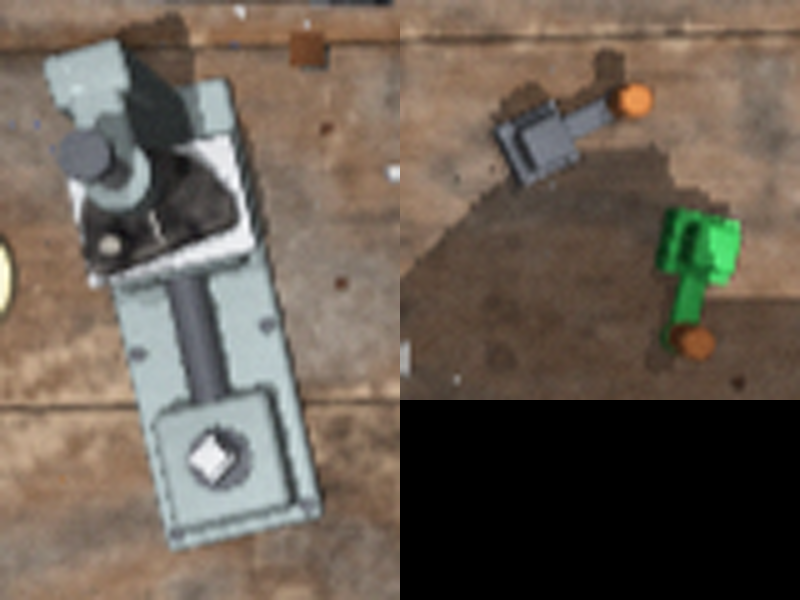

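The boss top centre is at about (390,222.6), the knob at (407,215), and the shaft is a diamond at (227.4,216.4). Next I work out the move to above the crank.

```bash
cat >> h.py <<'E'
def plan(p,yaw):
    "tool-frame shift and turn to go to world p with tool down, tool-x yaw in deg"
    o=status.get_obs(); A=R.from_rotvec(o['orientation']); a=np.radians(yaw)
    B=R.from_matrix(np.array([[np.cos(a),np.sin(a),0],[np.sin(a),-np.cos(a),0],[0,0,-1]]))
    x=A.as_matrix()[:,0]
    print('now yaw',np.degrees(np.arctan2(x[1],x[0])).round(2),'shift',(A.inv().apply(np.array(p)-o['ee_pos'])).round(1),'turn',(A.inv()*B).as_rotvec().round(4))
E
python3 - <<'E'
from h import *
a=load('top.png')
b=ray(a,389.8,222.6,77);k=ray(a,407.2,215,89);s=ray(a,227.4,216.4,77)
print(b,k,s,np.degrees(np.arctan2(*(k-b)[1::-1])),np.hypot(*(k-b)[:2]))
plan([478,-148,260],116)
print(optics.get_image('wrist')['hand_eye'])
E
```

```text
[ 481.23945003 -147.45547315   77.        ] [ 501.67804713 -196.05814346   89.        ] [508.53610688 319.59925167  77.        ] -67.1920701902867 52.72528627505005
now yaw 14.88 shift [ 423.9 -358.7  -18.5] turn [-1.0000e-03 -1.3000e-03 -1.7648e+00]
[[ 1.29299751e-04 -9.68878744e-01 -2.47535781e-01  6.75729581e+01]
 [ 9.99999933e-01  4.04450584e-05  3.64041854e-04  1.56107696e+00]
 [-3.42700815e-04 -2.47535811e-01  9.68878684e-01 -1.42053535e+02]
 [ 0.00000000e+00  0.00000000e+00  0.00000000e+00  1.00000000e+00]]
```

```bash
python3 -m inch '[[[424,-359,-18,0,0,-1.765,100],[424,-359,-18,0,0,-1.765,100],[424,-359,-18,0,0,-1.765,100],[424,-359,-18,0,0,-1.765,100],[424,-359,-18,0,0,-1.765,100],[424,-359,-18,0,0,-1.765,100],[424,-359,-18,0,0,-1.765,100],[424,-359,-18,0,0,-1.765,100],[424,-359,-18,0,0,-1.765,100],[424,-359,-18,0,0,-1.765,100],[424,-359,-18,0,0,-1.765,100],[424,-359,-18,0,0,-1.765,100],[424,-359,-18,0,0,-1.765,100],[424,-359,-18,0,0,-1.765,100],[424,-359,-18,0,0,-1.765,100],[424,-359,-18,0,0,-1.765,100]]]'
python3 - <<'E'
from h import *
snap('wrist','w1.png');st()
E
```

```text
t: 1.75
ee_pos: [477.5, -149.1, 259.6]
orientation: [-1.669, -2.662, 0.0]
ft_force: [-0.2, -0.2, -0.5]
width: 88.2
grasp_force: 0.0
t 1.8
ee_pos [ 477.629 -149.035  259.655]
orientation [-1.668 -2.662  0.   ]
ft_force [ 0.483  0.583 -0.346]
moment [-0.036 -0.091 -0.022]
width 87.615
grasp_force 0.0
qpos [-0.326  0.217  1.884 -0.     1.041 -0.777]
```

View pics/w1.png

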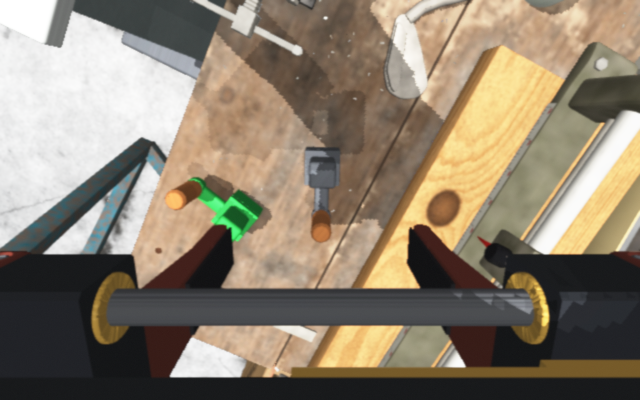

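The wrist view shows the grey crank almost in line, hub near (322,165) and knob at (321,232). The green decoy is clear on the left. I'll overlay a model of the crank to refine its pose.

```bash
cat >> h.py <<'E'
def crank_pts(x,y,z,yaw):
    a=np.radians(yaw);M=np.array([[np.cos(a),-np.sin(a),0],[np.sin(a),np.cos(a),0],[0,0,1]])
    sq=lambda h,zz:[[i*h,j*h,zz] for i,j in [(-1,-1),(1,-1),(1,1),(-1,1)]]
    kn=lambda zz:[[55+10*np.cos(t),10*np.sin(t),zz] for t in np.linspace(0,6.28,16)]
    return [np.array(q)@M.T+[x,y,z] for q in (sq(19,0),sq(19,36),sq(13,36),sq(13,77),kn(39),kn(89))]
def overlay(d,polys,x0,y0,w,h,s,f):
    im=cv2.resize(d['frame'][y0:y0+h,x0:x0+w,::-1],None,fx=s,fy=s,interpolation=cv2.INTER_CUBIC)
    for i,q in enumerate(polys):
        uv=np.array([(proj(d,p)-[x0,y0]+.5)*s for p in q]).round().astype(int)
        cv2.polylines(im,[uv],True,[(0,255,255),(255,255,0),(0,0,255),(0,255,0),(255,0,255),(255,0,0)][i%6],1)
    cv2.imwrite('pics/'+f,im)
E
python3 - <<'E'
from h import *
d=load('w1.png')
overlay(d,crank_pts(481,-148,0,-65.5),270,135,100,120,5,'ov1.png')
E
```

```text
(no output)
```

View pics/ov1.png

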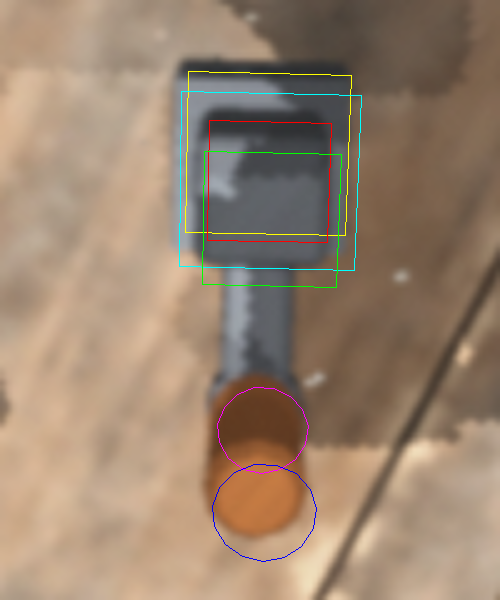

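The true crank sits about 5 px up and 1.7 px left of the model, so it is at about (477,-144) with yaw about -64°. That is well within the grip, so I go down and grip.

```bash
python3 - <<'E'
from h import *
plan([477.2,-144.2,60],116)
E
```

```text
now yaw 115.85 shift [  4.5   1.7 199.7] turn [-0.0001 -0.     -0.0026]
```

```bash
python3 -m inch '[[[4.5,1.7,40,0,0,0,100],[4.5,1.7,80,0,0,0,100],[4.5,1.7,120,0,0,0,100],[4.5,1.7,150,0,0,0,100],[4.5,1.7,180,0,0,0,100],[4.5,1.7,199,0,0,0,100],[4.5,1.7,199,0,0,0,100],[4.5,1.7,199,0,0,0,0],[4.5,1.7,199,0,0,0,0],[4.5,1.7,199,0,0,0,0],[4.5,1.7,199,0,0,0,0],[4.5,1.7,199,0,0,0,0],[4.5,1.7,199,0,0,0,0],[4.5,1.7,199,0,0,0,0],[4.5,1.7,199,0,0,0,0]]]'

```

```text
t: 3.3
ee_pos: [477.7, -143.3, 60.7]
orientation: [-1.664, -2.664, 0.0]
ft_force: [-0.7, -0.1, 1.0]
width: 27.1
grasp_force: 1.2
```

```bash
python3 -m inch '[[[0,0,0,0,0,0,0],[0,0,0,0,0,0,0],[0,0,-10,0,0,0,0],[0,0,-40,0,0,0,0],[0,0,-90,0,0,0,0],[0,0,-140,0,0,0,0],[0,0,-150,0,0,0,0],[0,0,-150,0,0,0,0]]]'
python3 - <<'E'
from h import *
st();plan([552,275,210],135)
E
```

```text
t: 4.1
ee_pos: [478.6, -143.6, 212.7]
orientation: [1.662, 2.661, 0.002]
ft_force: [-0.3, -0.3, -3.2]
width: 26.2
grasp_force: 29.9
t 4.1
ee_pos [ 478.559 -143.613  212.677]
orientation [1.662e+00 2.661e+00 2.000e-03]
ft_force [-0.31  -0.323 -3.228]
moment [-0.03  -0.033  0.003]
width 26.163
grasp_force 29.902
qpos [-0.315  0.278  1.93   0.     0.93  -0.769]
now yaw 116.01 shift [344.  249.6   2.4] turn [ 0.0026  0.0035 -0.3314]
```

Lifted: the force reads -3.2 N, which matches the 0.31 kg crank. Next is the standoff position by the shaft.

```bash
python3 -m inch '[[[34,25,0,0,0,-0.033,0],[69,50,0,0,0,-0.066,0],[103,75,0,0,0,-0.1,0],[138,100,0,0,0,-0.133,0],[172,125,0,0,0,-0.166,0],[206,150,0,0,0,-0.2,0],[241,175,0,0,0,-0.232,0],[275,200,0,0,0,-0.265,0],[310,225,0,0,0,-0.3,0],[344,250,2,0,0,-0.331,0],[344,250,2,0,0,-0.331,0],[344,250,2,0,0,-0.331,0],[344,250,2,0,0,-0.331,0]]]'
python3 - <<'E'
from h import *
d=snap('wrist','w2.png');st()
print(proj(d,[508.5,319.6,77]))
E
```

```text
t: 5.4
ee_pos: [550.2, 274.1, 206.6]
orientation: [-1.203, -2.9, 0.005]
ft_force: [0.6, -1.2, -2.8]
width: 25.5
grasp_force: 30.0
t 5.45
ee_pos [550.561 273.943 207.271]
orientation [-1.204 -2.9    0.004]
ft_force [ 0.281  0.609 -2.826]
moment [ 0.052 -0.082 -0.011]
width 25.958
grasp_force 29.972
qpos [ 0.442  0.449  1.677 -0.     1.018 -0.341]
[324.60627672 112.7724726 ]
```

View pics/w2.png

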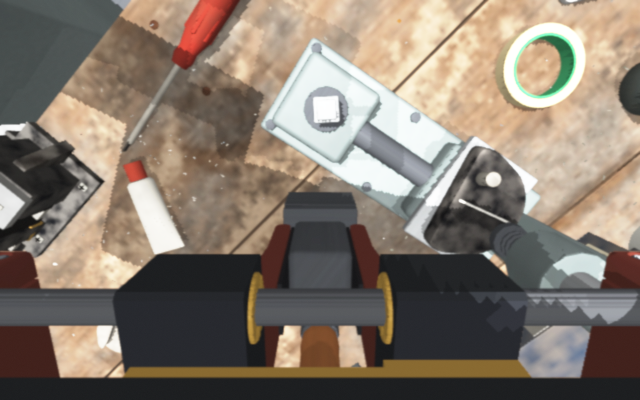

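The shaft shows as a white square near (326,109), close to the predicted (325,113) and nearly in line with the image. The held crank sits straight in the fingers. I'll overlay both.

```bash
python3 - <<'E'
from h import *
d=load('w2.png')
def sh(x,y,yaw):
    out=[]
    for h,z in ((7.5,77),(7.5,72),(10,72),(10,48)):
        a=np.radians(yaw+np.array([45,135,225,315]));out.append(np.c_[x+h*2**.5*np.cos(a),y+h*2**.5*np.sin(a),[z]*4])
    return out
overlay(d,sh(508.5,319.6,135),300,80,60,60,8,'a.png')
o=d['o'];M=R.from_rotvec(o['orientation']).as_matrix();bz=M@np.array([0,0,60.]);p=o['ee_pos']+bz
overlay(d,crank_pts(*p,-45),270,180,100,120,4,'b.png')
A=cv2.imread('pics/a.png');B=cv2.imread('pics/b.png');B=B[:480,:300*1+20];
I=np.zeros((480,800,3),np.uint8);I[:,:480]=A;I[:,480:800]=B;cv2.imwrite('pics/ov2.png',I)
E
```

```text
(no output)
```

View pics/ov2.png

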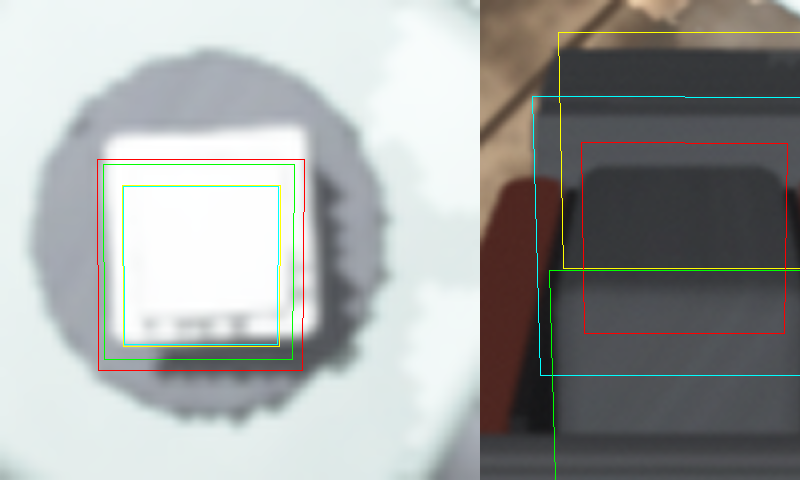

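The shaft is about 2.9 mm up and 0.8 mm right of the model and turned about +2.3°. The held crank is about 1.8 mm toward the knob. The resulting TCP target is about (505.3,323), yaw 137.2.

```bash
python3 - <<'E'
from h import *
plan([505.3,323.1,145],137.2)
E
```

```text
now yaw 134.91 shift [66.7  2.8 62.3] turn [-0.0029 -0.0009 -0.04  ]
```

```bash
python3 -m inch '[[[33,1.4,0,0,0,-0.02,0],[66.7,2.8,0,0,0,-0.04,0],[66.7,2.8,30,0,0,-0.04,0],[66.7,2.8,55,0,0,-0.04,0],[66.7,2.8,62,0,0,-0.04,0],[66.7,2.8,62,0,0,-0.04,0],[66.7,2.8,62,0,0,-0.04,0],[66.7,2.8,62,0,0,-0.04,0],[66.7,2.8,62,0,0,-0.04,0]]]'
python3 - <<'E'
from h import *
st();plan([505.3,323.1,135],137.2)
snap('wrist','w3.png')
E
```

```text
t: 6.35
ee_pos: [507.1, 324.7, 147.8]
orientation: [1.145, 2.924, 0.002]
ft_force: [0.5, 0.2, -1.6]
width: 26.3
grasp_force: 30.0
t 6.35
ee_pos [507.068 324.747 147.839]
orientation [1.145e+00 2.924e+00 2.000e-03]
ft_force [ 0.529  0.224 -1.575]
moment [ 0.011 -0.135  0.039]
width 26.273
grasp_force 29.972
qpos [ 0.55   0.508  1.745 -0.     0.887 -0.275]
now yaw 137.24 shift [ 0.2 -2.4 12.8] turn [0.0019 0.0005 0.0008]
```

```bash
for i in 1 2 3; do python3 -m inch '[[[0,0,0,0,0,0,0]]]'|grep ee_pos; done; python3 - <<'E'
from h import *
plan([505.3,323.1,135],137.2)
E
```

```text
ee_pos: [506.6, 324.7, 147.3]
ee_pos: [506.4, 324.7, 146.9]
ee_pos: [506.3, 324.7, 146.8]
now yaw 137.27 shift [-0.3 -1.8 11.8] turn [0.0001 0.0001 0.0013]
```

```bash
python3 -m inch '[[[-0.3,-1.8,0,0,0,0,0],[-0.3,-1.8,4,0,0,0,0],[-0.3,-1.8,8,0,0,0,0],[-0.3,-1.8,11,0,0,0,0],[-0.3,-1.8,13,0,0,0,0],[-0.3,-1.8,13,0,0,0,0],[-0.3,-1.8,13,0,0,0,0]]]'
python3 - <<'E'
from h import *
st()
E
```

```text
t: 7.4
ee_pos: [505.4, 323.1, 133.6]
orientation: [-1.144, -2.926, 0.0]
ft_force: [-0.4, -0.6, -3.2]
width: 25.9
grasp_force: 30.0
t 7.4
ee_pos [505.351 323.124 133.622]
orientation [-1.144 -2.926  0.   ]
ft_force [-0.409 -0.608 -3.187]
moment [-0.012 -0.059  0.033]
width 25.867
grasp_force 29.972
qpos [ 0.549  0.526  1.755 -0.     0.86  -0.276]
```

No contact so far, and the mouth should now be past the lead-in's top. I continue in small steps.

```bash
python3 -m inch '[[[0,0,1,0,0,0,0],[0,0,2,0,0,0,0],[0,0,3,0,0,0,0],[0,0,4,0,0,0,0],[0,0,4,0,0,0,0]]]'; python3 - <<'E'
from h import *
print(status.get_obs()['moment'])
E
```

```text
t: 7.9
ee_pos: [505.7, 323.4, 129.8]
orientation: [1.144, 2.925, 0.001]
ft_force: [1.6, 1.6, -3.1]
width: 26.0
grasp_force: 30.0
[ 0.34465719 -0.41121298  0.04785555]
```

```bash
python3 -m inch '[[[0,0.4,0,0,0,0,0],[0,0.4,2,0,0,0,0],[0,0.4,4,0,0,0,0],[0,0.4,6,0,0,0,0],[0,0.4,8,0,0,0,0],[0,0.4,8,0,0,0,0]]]'; python3 - <<'E'
from h import *
print(status.get_obs()['moment'])
E
```

```text
t: 8.5
ee_pos: [505.7, 323.4, 121.3]
orientation: [1.145, 2.926, 0.0]
ft_force: [2.3, 1.1, -5.1]
width: 25.6
grasp_force: 30.0
[ 0.40410996 -0.6173443   0.03269698]
```

```bash
python3 -m inch '[[[0,0.4,2,0,0,0,0],[0,0.4,4,0,0,0,0],[0,0.4,6,0,0,0,0],[0,0.4,8,0,0,0,0],[0,0.4,10,0,0,0,0],[0,0.4,11,0,0,0,0],[0,0.4,11,0,0,0,0]]]'
```

```text
t: 9.2
ee_pos: [505.7, 323.6, 110.4]
orientation: [-1.145, -2.925, 0.0]
ft_force: [0.8, 0.9, -3.3]
width: 26.1
grasp_force: 30.0
```

```bash
python3 -m inch '[[[0,0,1,0,0,0,0],[0,0,2,0,0,0,0],[0,0,2,0,0,0,0]]]'
```

```text
t: 9.5
ee_pos: [505.8, 323.6, 109.6]
orientation: [-1.145, -2.926, 0.0]
ft_force: [-1.9, -0.8, 6.1]
width: 25.9
grasp_force: 30.0
```

Seated: origin at about 49 mm and bottomed out. I release, rise and plan the knob grasp at a constant tool yaw of 197°, which is clear of the hold-down.

```bash
python3 -m inch '[[[0,0,-0.5,0,0,0,0],[0,0,-1,0,0,0,60],[0,0,-1,0,0,0,60],[0,0,-1,0,0,0,60],[0,0,-1,0,0,0,60],[0,0,-20,0,0,0,60],[0,0,-50,0,0,0,50],[0,0,-70,0,0,0,50],[0,0,-90,0,0,0,50],[0,0,-90,0,0,0,50],[0,0,-90,0,0,0,50],[0,0,-90,0,0,0,50],[0,0,-90,0,0,0,50]]]'
python3 - <<'E'
from h import *
d=snap('wrist','w4.png');a=snap('top','top2.png');s=snap('side','side2.png');st();plan([546.9,285.4,200],197)
i=cv2.resize(d['frame'][80:330,200:440,::-1],(576,600))
j=cv2.resize(s['frame'][180:300,230:350,::-1],(480,480))
cv2.imwrite('pics/w4c.png',i);cv2.imwrite('pics/s2c.png',j)
E
```

```text
t: 10.8
ee_pos: [505.2, 323.3, 197.3]
orientation: [-1.144, -2.924, 0.003]
ft_force: [-0.4, 0.1, 0.5]
width: 43.5
grasp_force: 0.0
t 10.95
ee_pos [505.547 323.471 197.833]
orientation [-1.144e+00 -2.925e+00  2.000e-03]
ft_force [-0.592  0.423 -0.599]
moment [-0.012 -0.138 -0.005]
width 43.848
grasp_force 0.0
qpos [ 0.549  0.44   1.718  0.     0.984 -0.276]
now yaw 137.27 shift [-56.2   0.1  -2.2] turn [-1.0000e-03 -1.0000e-03 -1.0425e+00]
```

View pics/w4.png

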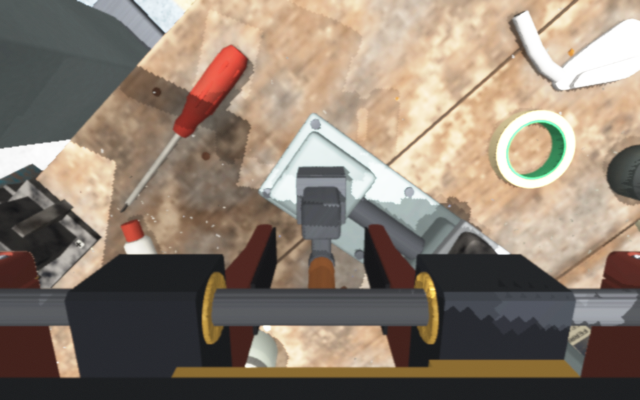

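The crank is upright and home on the shaft, with the hub near (322,185) and the knob near (321,268). Next I go over the knob with the yaw change and descend.

```bash
python3 -m inch '[[[-8,0,-2,0,0,-0.149,45],[-16,0,-2,0,0,-0.298,45],[-24,0,-2,0,0,-0.447,45],[-32,0,-2,0,0,-0.596,45],[-40,0,-2,0,0,-0.745,45],[-48,0,-2,0,0,-0.894,45],[-56,0,-2,0,0,-1.042,45],[-56,0,-2,0,0,-1.042,45],[-56,0,-2,0,0,-1.042,45],[-56,0,-2,0,0,-1.042,45],[-56,0,-2,0,0,-1.042,45]]]'
python3 - <<'E'
from h import *
d=snap('wrist','w5.png');st();plan([546.9,285.4,118],197)
overlay(d,crank_pts(506.5,322.8,49,-42.8),200,80,250,200,3,'ov5.png')
E
```

```text
t: 12.05
ee_pos: [546.7, 285.9, 200.6]
orientation: [0.461, -3.107, 0.0]
ft_force: [-0.1, 0.1, 0.2]
width: 39.5
grasp_force: 0.0
t 12.1
ee_pos [546.753 285.929 200.652]
orientation [ 0.462 -3.107 -0.   ]
ft_force [ 0.247 -0.523  0.312]
moment [ 0.035 -0.139 -0.02 ]
width 39.457
grasp_force 0.0
qpos [ 0.463  0.459  1.679  0.     1.004 -1.404]
now yaw -163.08 shift [ 0.  -0.5 82.7] turn [ 0.     -0.0001 -0.0015]
```

View pics/ov5.png

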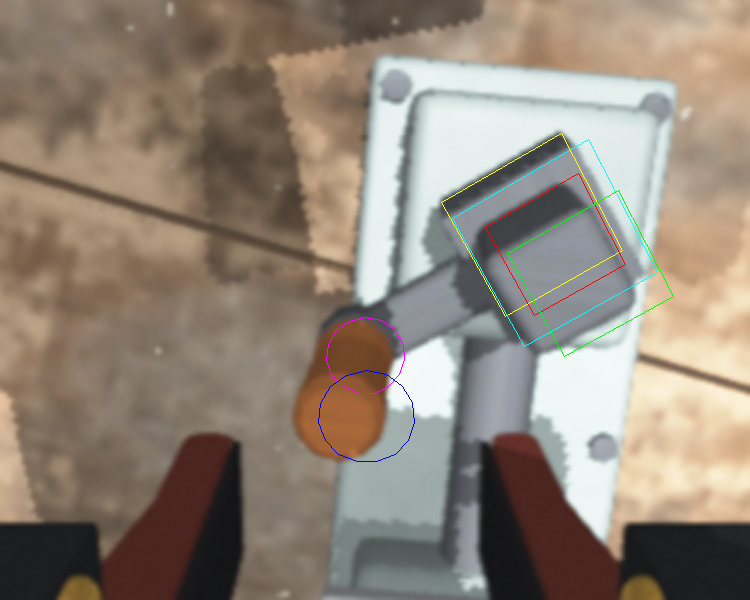

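The model matches at the hub's foot, but the boss and knob tops lie to the left. The crank leans a few degrees toward the knob, because its weight takes up the socket play. I take the knob's position from the picture.

```bash
python3 - <<'E'
from h import *
d=load('w5.png')
t=ray(d,313.3,218.3,134);b=ray(d,319,190.5,86);bt=ray(d,200+562/3,80+265/3,124);print(t,b,bt)
m=b+(t-b)*(116-86)/48;print(m)
plan([m[0],m[1],118],197)
E
```

```text
[549.51940103 280.77011632 134.        ] [542.16684161 282.18696838  86.        ] [506.77072014 317.24926393 124.        ]
[546.76219125 281.30143584 116.        ]
now yaw -163.08 shift [ 1.3 -4.4 82.7] turn [ 0.     -0.0001 -0.0015]
```

```bash
python3 -m inch '[[[1,-4,10,0,0,0,45],[1,-4,30,0,0,0,45],[1,-4,50,0,0,0,45],[1,-4,65,0,0,0,45],[1,-4,75,0,0,0,45],[1,-4,82,0,0,0,45],[1,-4,82,0,0,0,45],[1,-4,82,0,0,0,45]]]'; python3 -m inch '[[[0,0,0,0,0,0,0],[0,0,0,0,0,0,0],[0,0,0,0,0,0,0],[0,0,0,0,0,0,0],[0,0,0,0,0,0,0],[0,0,0,0,0,0,0]]]';  python3 - <<'E'
from h import *
st()
E
```

```text
t: 12.9
ee_pos: [547.5, 281.7, 119.1]
orientation: [-0.463, 3.107, 0.0]
ft_force: [0.5, -0.5, 0.3]
width: 39.3
grasp_force: 0.0
t: 13.5
ee_pos: [547.6, 282.1, 119.3]
orientation: [-0.463, 3.106, 0.001]
ft_force: [-0.5, 2.6, 6.1]
width: 20.6
grasp_force: 29.6
t 13.5
ee_pos [547.618 282.091 119.29 ]
orientation [-4.630e-01  3.106e+00  1.000e-03]
ft_force [-0.519  2.604  6.09 ]
moment [ 0.955  0.163 -0.011]
width 20.643
grasp_force 29.633
qpos [ 4.560e-01  5.660e-01  1.725e+00  1.000e-03  8.500e-01 -1.411e+00]
```

Knob gripped. A periodic table gives the rows for winding: 12 calls of 30°, in 10° steps.

```bash
python3 - <<'E'
import numpy as np
r=57
for k in range(12):
    p=np.radians(241.4+30*k+np.array([0,10,20,30])); q=r*np.c_[np.cos(p),np.sin(p)]
    print(k,(q[1:]-q[0]).round(1).tolist())
E
```

```text
0 [[9.1, -4.0], [18.8, -6.3], [28.7, -6.9]]
1 [[9.9, 1.1], [19.4, 3.9], [28.3, 8.3]]
2 [[8.0, 5.9], [14.8, 13.1], [20.3, 21.4]]
3 [[4.0, 9.1], [6.3, 18.8], [6.9, 28.7]]
4 [[-1.1, 9.9], [-3.9, 19.4], [-8.3, 28.3]]
5 [[-5.9, 8.0], [-13.1, 14.8], [-21.4, 20.3]]
6 [[-9.1, 4.0], [-18.8, 6.3], [-28.7, 6.9]]
7 [[-9.9, -1.1], [-19.4, -3.9], [-28.3, -8.3]]
8 [[-8.0, -5.9], [-14.8, -13.1], [-20.3, -21.4]]
9 [[-4.0, -9.1], [-6.3, -18.8], [-6.9, -28.7]]
10 [[1.1, -9.9], [3.9, -19.4], [8.3, -28.3]]
11 [[5.9, -8.0], [13.1, -14.8], [21.4, -20.3]]
```

```bash
cat > lg.py <<'E'
import sys;from h import *
o=status.get_obs();k=float(sys.argv[1]);C=np.array([506.3,322.5]);v=o['ee_pos'][:2]-C;r=np.hypot(*v);u=v/r;t=np.array([u[1],-u[0]])
F=np.array(o['ft_force'])
print('k',k,'phi',np.degrees(np.arctan2(v[1],v[0])).round(1),'r',r.round(1),'z',np.round(o['ee_pos'][2],1),'push',-(F[:2]@t).round(2),'rad',(F[:2]@u).round(2),'fz',F[2].round(2),'grip',np.round(o['grasp_force'],1),'w',np.round(o['width'],1),'t',np.round(o['t'],2))
E
python3 lg.py 0
python3 -m inch '[[[9.1,-4,0,0,0,0,0],[18.8,-6.3,0,0,0,0,0],[28.7,-6.9,0,0,0,0,0],[28.7,-6.9,0,0,0,0,0]]]' >/dev/null; python3 lg.py 1
python3 -m inch '[[[9.9,1.1,0,0,0,0,0],[19.4,3.9,0,0,0,0,0],[28.3,8.3,0,0,0,0,0],[28.3,8.3,0,0,0,0,0]]]' >/dev/null; python3 lg.py 2
```

```text
k 0.0 phi -44.4 r 57.8 z 119.3 push 1.5 rad -2.19 fz 6.09 grip 29.6 w 20.6 t 13.5
k 1.0 phi -72.7 r 57.0 z 120.3 push 3.15 rad -6.12 fz 6.82 grip 30.0 w 20.1 t 13.9
k 2.0 phi -102.3 r 57.3 z 120.5 push 3.49 rad 2.53 fz 11.8 grip 30.0 w 19.9 t 14.3
```

```bash

python3 -m inch '[[[8,5.9,0,0,0,0,0],[14.8,13.1,0,0,0,0,0],[20.3,21.4,0,0,0,0,0]]]' >/dev/null; python3 lg.py 3
python3 -m inch '[[[4,9.1,0,0,0,0,0],[6.3,18.8,0,0,0,0,0],[6.9,28.7,0,0,0,0,0]]]' >/dev/null; python3 lg.py 4
python3 -m inch '[[[-1.1,9.9,0,0,0,0,0],[-3.9,19.4,0,0,0,0,0],[-8.3,28.3,0,0,0,0,0]]]' >/dev/null; python3 lg.py 5
python3 - <<'E'
from h import *
d=snap('side','side3.png')
i=cv2.resize(d['frame'][190:290,235:335,::-1],None,fx=6,fy=6,interpolation=cv2.INTER_CUBIC)
# jack frame guess: shaft C, yaw 17
C=np.array([506.3,322.5])
for yaw in (14,17,20):
    a=np.radians(yaw);u=np.array([np.cos(a),np.sin(a)])
    print(yaw,[proj(d,[*(C+150*u),z]).round(1).tolist() for z in (62,84,94,126,160)], proj(load('top.png'),[*(C+150*u),62]).round(1))
cv2.imwrite('pics/s3c.png',i)
E
```

```text
k 3.0 phi -131.8 r 58.9 z 120.1 push 6.87 rad 11.14 fz 20.91 grip 30.0 w 19.6 t 14.6
k 4.0 phi -161.5 r 60.0 z 119.6 push 6.56 rad 12.1 fz 22.61 grip 30.1 w 19.1 t 14.9
k 5.0 phi 169.1 r 59.9 z 119.6 push 6.65 rad 16.87 fz 27.14 grip 30.2 w 19.2 t 15.2
14 [[276.4, 255.4], [276.2, 249.6], [276.1, 246.9], [275.9, 238.2], [275.6, 228.7]] [214.6 168. ]
17 [[276.6, 256.9], [276.4, 251.1], [276.4, 248.4], [276.1, 239.7], [275.8, 230.2]] [212.1 168.7]
20 [[277.0, 258.5], [276.8, 252.6], [276.7, 249.9], [276.5, 241.2], [276.2, 231.6]] [209.5 169.6]
```

View pics/s3c.png

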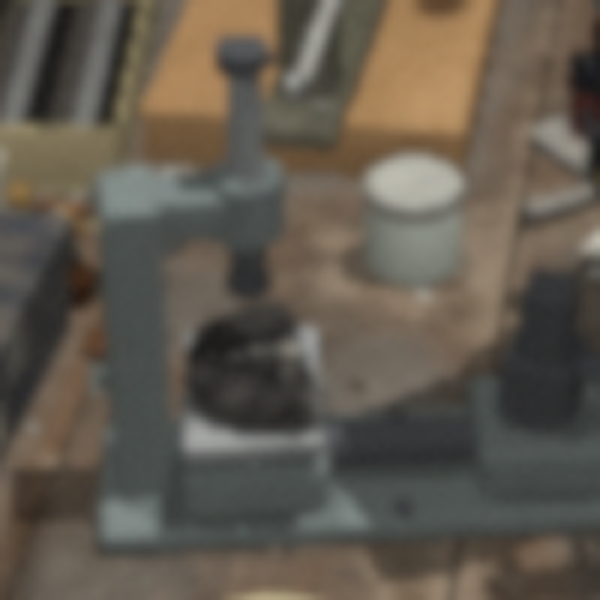

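The side view shows the foot face at about (276,239.5), so z is about 124–126, and a gap of about 30 mm above the head. The upward and outward forces suggest the crank is held at its droop limit, so I ease the tool up a little.

```bash

python3 -m inch '[[[0,0,-1,0,0,0,0],[0,0,-2,0,0,0,0],[0,0,-2,0,0,0,0]]]' >/dev/null; python3 lg.py 5
python3 -m inch '[[[0,0,-1,0,0,0,0],[0,0,-2,0,0,0,0],[0,0,-2,0,0,0,0]]]' >/dev/null; python3 lg.py 5;python3 - <<'E'
from h import *
st()
E
```

```text
k 5.0 phi 168.3 r 59.3 z 120.6 push 2.4 rad 13.13 fz 12.55 grip 30.0 w 19.6 t 15.55
k 5.0 phi 168.5 r 58.9 z 121.6 push 0.74 rad 6.97 fz 0.83 grip 30.0 w 19.4 t 15.85
t 15.85
ee_pos [448.633 334.264 121.573]
orientation [ 0.463 -3.101  0.004]
ft_force [-6.976  0.664  0.826]
moment [0.142 1.276 0.003]
width 19.386
grasp_force 29.99
qpos [ 6.190e-01  4.980e-01  1.848e+00  1.000e-03  8.020e-01 -1.249e+00]
```

```bash

python3 -m inch '[[[-5,8.4,0,0,0,0,0],[-12.2,15.2,0,0,0,0,0],[-20.5,20.7,0,0,0,0,0]]]' >/dev/null; python3 lg.py 6
python3 -m inch '[[[-9.1,4,0,0,0,0,0],[-18.8,6.3,0,0,0,0,0],[-28.7,6.9,0,0,0,0,0]]]' >/dev/null; python3 lg.py 7
python3 -m inch '[[[-9.9,-1.1,0,0,0,0,0],[-19.4,-3.9,0,0,0,0,0],[-28.3,-8.3,0,0,0,0,0]]]' >/dev/null; python3 lg.py 8
```

```text
k 6.0 phi 140.1 r 58.0 z 121.6 push 6.17 rad 4.9 fz 4.96 grip 30.0 w 19.5 t 16.15
k 7.0 phi 108.9 r 56.5 z 121.9 push 6.23 rad 3.35 fz 3.6 grip 30.0 w 19.5 t 16.45
k 8.0 phi 77.7 r 55.2 z 121.9 push 6.39 rad 0.2 fz 4.49 grip 30.0 w 19.7 t 16.75
```

Push is steady at about 6.3 N. I carry on past one full turn.

```bash

python3 -m inch '[[[-8,-5.9,0,0,0,0,0],[-14.8,-13.1,0,0,0,0,0],[-20.3,-21.4,0,0,0,0,0]]]' >/dev/null; python3 lg.py 9
python3 -m inch '[[[-4,-9.1,0,0,0,0,0],[-6.3,-18.8,0,0,0,0,0],[-6.9,-28.7,0,0,0,0,0]]]' >/dev/null; python3 lg.py 10
python3 -m inch '[[[1.1,-9.9,0,0,0,0,0],[3.9,-19.4,0,0,0,0,0],[8.3,-28.3,0,0,0,0,0]]]' >/dev/null; python3 lg.py 11
python3 -m inch '[[[5.9,-8,0,0,0,0,0],[13.1,-14.8,0,0,0,0,0],[21.4,-20.3,0,0,0,0,0]]]' >/dev/null; python3 lg.py 12
python3 -m inch '[[[9.1,-4,0,0,0,0,0],[18.8,-6.3,0,0,0,0,0],[28.7,-6.9,0,0,0,0,0]]]' >/dev/null; python3 lg.py 13
python3 - <<'E'
from h import *
d=snap('side','side4.png')
i=cv2.resize(d['frame'][190:290,235:335,::-1],None,fx=6,fy=6,interpolation=cv2.INTER_CUBIC)
cv2.imwrite('pics/s4c.png',i)
E
```

```text
k 9.0 phi 46.4 r 54.2 z 121.8 push 6.52 rad -3.0 fz 3.29 grip 30.0 w 19.6 t 17.05
k 10.0 phi 15.1 r 53.7 z 121.6 push 6.19 rad -6.14 fz 2.08 grip 30.0 w 19.6 t 17.35
k 11.0 phi -16.1 r 53.8 z 121.5 push 6.44 rad -11.07 fz 0.79 grip 30.0 w 19.6 t 17.65
k 12.0 phi -46.3 r 54.3 z 121.6 push 6.01 rad -16.32 fz -4.18 grip 30.1 w 19.5 t 17.95
k 13.0 phi -75.1 r 55.2 z 122.0 push 5.36 rad -17.44 fz -10.37 grip 30.0 w 19.6 t 18.25
```

The residual radial force says the centre is about 2 mm off toward phi≈120°. I shift it in the next steps. I have used all ten picture views, so later camera checks will be numeric.

```bash

python3 -m inch '[[[10.4,3.1,0,0,0,0,0],[19.9,5.9,0,0,0,0,0],[28.8,10.3,0,0,0,0,0]]]' >/dev/null; python3 lg.py 14
python3 -m inch '[[[8,5.9,0,0,0,0,0],[14.8,13.1,0,0,0,0,0],[20.3,21.4,0,0,0,0,0]]]' >/dev/null; python3 lg.py 15
python3 -m inch '[[[4,9.1,0,0,0,0,0],[6.3,18.8,0,0,0,0,0],[6.9,28.7,0,0,0,0,0]]]' >/dev/null; python3 lg.py 16
python3 - <<'E'
from h import *
snap('side','side5.png')
for f in ('side.png','side3.png','side4.png','side5.png'):
    g=cv2.cvtColor(load(f)['frame'],cv2.COLOR_RGB2GRAY)
    print(f,g[228:266,274:279].mean(1).astype(int).tolist())
E
```

```text
k 14.0 phi -105.1 r 55.7 z 122.4 push 6.41 rad -7.08 fz -10.13 grip 30.0 w 19.5 t 18.6
k 15.0 phi -135.2 r 57.0 z 122.3 push 6.39 rad -4.94 fz -6.28 grip 30.0 w 19.4 t 18.9
k 16.0 phi -164.6 r 58.0 z 122.1 push 7.67 rad -5.82 fz -5.05 grip 30.0 w 19.8 t 19.2
side.png [75, 74, 71, 65, 57, 52, 50, 48, 46, 48, 55, 71, 89, 97, 93, 82, 68, 59, 55, 53, 47, 46, 58, 66, 55, 44, 44, 49, 55, 59, 59, 55, 50, 47, 46, 60, 96, 131]
side3.png [75, 74, 72, 65, 57, 52, 50, 47, 47, 48, 53, 65, 73, 69, 62, 56, 53, 45, 41, 51, 61, 58, 47, 43, 47, 53, 57, 60, 57, 51, 48, 45, 48, 70, 109, 135, 128, 103]
side4.png [75, 74, 71, 65, 57, 52, 50, 48, 46, 46, 46, 46, 43, 36, 35, 46, 55, 49, 43, 45, 51, 55, 58, 58, 56, 50, 47, 46, 56, 90, 126, 135, 114, 91, 81, 78, 78, 77]
side5.png [75, 74, 71, 65, 57, 52, 50, 47, 46, 46, 44, 39, 35, 36, 45, 45, 43, 44, 49, 54, 57, 59, 56, 51, 48, 46, 48, 69, 108, 135, 129, 105, 89, 84, 82, 79, 77, 76]
```

```bash
cat > ft.py <<'E'
import sys;from h import *
d=snap('side',sys.argv[1]);g0=cv2.cvtColor(load('side.png')['frame'],cv2.COLOR_RGB2GRAY).astype(np.float32);g=cv2.cvtColor(d['frame'],cv2.COLOR_RGB2GRAY).astype(np.float32)
print(g[228:250,274:279].mean(1).astype(int).tolist())
T=g0[229:238,268:285]; m=cv2.matchTemplate(cv2.resize(g[222:244,266:287],None,fx=8,fy=8,interpolation=3),cv2.resize(T,None,fx=8,fy=8,interpolation=3),cv2.TM_CCOEFF_NORMED);_,v,_,l=cv2.minMaxLoc(m);print('foot shift px',l[0]/8-2,l[1]/8-7,round(v,3))
E
python3 -m inch '[[[-1.1,9.9,0,0,0,0,0],[-3.9,19.4,0,0,0,0,0],[-8.3,28.3,0,0,0,0,0]]]' >/dev/null; python3 lg.py 17
python3 ft.py s17
python3 -m inch '[[[-5.9,8,0,0,0,0,0],[-13.1,14.8,0,0,0,0,0],[-21.4,20.3,0,0,0,0,0]]]' >/dev/null; python3 lg.py 18
python3 ft.py s18
```

```text
k 17.0 phi 166.9 r 58.3 z 122.0 push 7.21 rad -6.95 fz -1.5 grip 30.0 w 19.5 t 19.55
k 18.0 phi 138.6 r 57.9 z 121.8 push 6.56 rad -5.96 fz 2.95 grip 30.0 w 19.2 t 19.9Traceback (most recent call last):
  File "ft.py", line 2, in <module>
    d=snap('side',sys.argv[1]);g0=cv2.cvtColor(load('side.png')['frame'],cv2.COLOR_RGB2GRAY).astype(np.float32);g=cv2.cvtColor(d['frame'],cv2.COLOR_RGB2GRAY).astype(np.float32)
  File "h.py", line 6, in snap
    cv2.imwrite('pics/'+f,d['frame'][:,:,::-1]); d['o']=o
    ~~~~~~~~~~~^^^^^^^^^^^^^^^^^^^^^^^^^^^^^^^^
cv2.error: OpenCV(4.12.0) /io/opencv/modules/imgcodecs/src/loadsave.cpp:1051: error: (-2:Unspecified error) could not find a writer for the specified extension in function 'imwrite_'

Traceback (most recent call last):
  File "ft.py", line 2, in <module>
    d=snap('side',sys.argv[1]);g0=cv2.cvtColor(load('side.png')['frame'],cv2.COLOR_RGB2GRAY).astype(np.float32);g=cv2.cvtColor(d['frame'],cv2.COLOR_RGB2GRAY).astype(np.float32)
  File "h.py", line 6, in snap
    cv2.imwrite('pics/'+f,d['frame'][:,:,::-1]); d['o']=o
    ~~~~~~~~~~~^^^^^^^^^^^^^^^^^^^^^^^^^^^^^^^^
cv2.error: OpenCV(4.12.0) /io/opencv/modules/imgcodecs/src/loadsave.cpp:1051: error: (-2:Unspecified error) could not find a writer for the specified extension in function 'imwrite_'
```

```bash
python3 ft.py s18.png
python3 -m inch '[[[-9.1,4,0,0,0,0,0],[-18.8,6.3,0,0,0,0,0],[-28.7,6.9,0,0,0,0,0]]]' >/dev/null; python3 lg.py 19; python3 ft.py s19.png
python3 -m inch '[[[-9.9,-1.1,0,0,0,0,0],[-19.4,-3.9,0,0,0,0,0],[-28.3,-8.3,0,0,0,0,0]]]' >/dev/null; python3 lg.py 20; python3 ft.py s20.png
```

```text
[75, 74, 71, 64, 57, 51, 48, 46, 45, 45, 44, 40, 42, 47, 45, 43, 45, 49, 54, 58, 58, 56]
foot shift px 0.0 -2.0 0.858
k 19.0 phi 109.3 r 56.8 z 121.8 push 6.62 rad -2.63 fz 4.12 grip 30.0 w 19.8 t 20.3
[74, 74, 71, 65, 56, 51, 48, 46, 46, 45, 44, 42, 42, 42, 36, 38, 44, 51, 56, 58, 58, 53]
foot shift px 0.0 -2.0 0.822
k 20.0 phi 79.2 r 55.7 z 121.8 push 6.37 rad -1.72 fz 4.33 grip 30.0 w 19.8 t 20.65
[71, 71, 68, 63, 55, 50, 47, 45, 45, 44, 44, 47, 45, 36, 26, 25, 30, 34, 38, 42, 44, 44]
foot shift px 1.0 -3.0 0.79
```

No touch yet (6.37 N against 6.39 N one turn before). I continue.

```bash

python3 -m inch '[[[-8,-5.9,0,0,0,0,0],[-14.8,-13.1,0,0,0,0,0],[-20.3,-21.4,0,0,0,0,0]]]' >/dev/null; python3 lg.py 21
python3 -m inch '[[[-4,-9.1,0,0,0,0,0],[-6.3,-18.8,0,0,0,0,0],[-6.9,-28.7,0,0,0,0,0]]]' >/dev/null; python3 lg.py 22
python3 ft.py s22.png
```

```text
k 21.0 phi 48.6 r 54.5 z 121.8 push 6.65 rad -3.45 fz 3.29 grip 30.0 w 19.4 t 21.0
k 22.0 phi 17.3 r 53.7 z 121.9 push 6.19 rad -5.25 fz 1.97 grip 30.0 w 19.5 t 21.3
[71, 71, 67, 60, 53, 47, 46, 44, 45, 45, 43, 40, 31, 25, 26, 31, 33, 35, 38, 40, 42, 43]
foot shift px 2.0 -5.0 0.668
```

```bash

python3 -m inch '[[[1.1,-9.9,0,0,0,0,0],[3.9,-19.4,0,0,0,0,0],[8.3,-28.3,0,0,0,0,0]]]' >/dev/null; python3 lg.py 23
python3 -m inch '[[[5.9,-8,0,0,0,0,0],[13.1,-14.8,0,0,0,0,0],[21.4,-20.3,0,0,0,0,0]]]' >/dev/null; python3 lg.py 24
python3 ft.py s24.png
```

```text
k 23.0 phi -13.5 r 53.3 z 122.0 push 8.12 rad -7.03 fz -0.53 grip 30.0 w 19.5 t 21.65
k 24.0 phi -44.2 r 53.6 z 122.3 push 8.15 rad -10.85 fz -4.02 grip 30.0 w 19.6 t 21.95
[75, 74, 71, 63, 52, 46, 46, 47, 47, 46, 42, 38, 40, 45, 51, 55, 57, 57, 54, 50, 47, 45]
foot shift px 2.0 -5.0 0.513
```

The push rose and stayed up (8.1 N against about 6.2 N a turn before), and the foot is starting to rise in the side picture. Touch is at k≈22.4, so the target is k≈28.4.

```bash

python3 -m inch '[[[9.1,-3.4,0,0,0,0,0],[18.8,-5.7,0,0,0,0,0],[28.7,-6.3,0,0,0,0,0]]]' >/dev/null; python3 lg.py 25
python3 -m inch '[[[9.9,1.1,0,0,0,0,0],[19.4,3.9,0,0,0,0,0],[28.3,8.3,0,0,0,0,0]]]' >/dev/null; python3 lg.py 26
python3 ft.py s26.png
```

```text
k 25.0 phi -74.0 r 54.2 z 122.6 push 8.72 rad -6.68 fz -7.98 grip 30.0 w 19.3 t 22.3
k 26.0 phi -104.6 r 55.4 z 122.6 push 8.74 rad -4.19 fz -8.44 grip 30.0 w 19.4 t 22.6
[75, 74, 71, 62, 52, 47, 46, 45, 46, 44, 40, 41, 45, 50, 55, 58, 58, 54, 49, 47, 44, 53]
foot shift px 2.0 -6.0 0.407
```

```bash

python3 -m inch '[[[8,5.9,0,0,0,0,0],[14.8,13.1,0,0,0,0,0],[20.3,21.4,0,0,0,0,0]]]' >/dev/null; python3 lg.py 27
python3 -m inch '[[[4,9.1,0,0,0,0,0],[6.3,18.8,0,0,0,0,0],[6.9,28.7,0,0,0,0,0]]]' >/dev/null; python3 lg.py 28
python3 ft.py s28.png
```

```text
k 27.0 phi -135.1 r 56.8 z 122.5 push 9.83 rad -3.21 fz -5.73 grip 30.0 w 19.4 t 22.95
k 28.0 phi -164.7 r 57.9 z 122.2 push 10.09 rad -6.71 fz -5.34 grip 30.0 w 19.2 t 23.25
[75, 74, 70, 62, 53, 48, 45, 43, 41, 39, 42, 48, 52, 55, 57, 57, 52, 49, 47, 45, 58, 94]
foot shift px 2.0 2.0 0.359
```

About 48 N on the foot by both the angle and the push (+3.4 N). I relax, release and retreat straight up.

```bash

python3 -m inch '[[[0,0,0.5,0,0,0,0],[0,0,1,0,0,0,0],[0,0,1,0,0,0,0],[0,0,1,0,0,0,0]]]' >/dev/null; python3 lg.py 28
python3 -m inch '[[[0,0,0,0,0,0,20],[0,0,0,0,0,0,30],[0,0,0,0,0,0,45],[0,0,0,0,0,0,45],[0,0,0,0,0,0,45],[0,0,-5,0,0,0,45],[0,0,-20,0,0,0,45],[0,0,-50,0,0,0,45],[0,0,-100,0,0,0,45],[0,0,-130,0,0,0,45],[0,0,-130,0,0,0,45],[0,0,-130,0,0,0,45],[0,0,-130,0,0,0,45]]]'
python3 - <<'E'
from h import *
d=snap('wrist','w9.png');a=snap('top','top9.png');st()
g=cv2.cvtColor(a['frame'],cv2.COLOR_RGB2HSV)
m=cv2.inRange(g[185:250,195:265],(5,120,90),(22,255,255))
n,l,s,c=cv2.connectedComponentsWithStats(m)
for i in range(1,n):
    if s[i,4]>8: print('top orange',s[i,4],(c[i]+[195,185]).round(1),ray(a,*(c[i]+[195,185]),138).round(1))
g=cv2.cvtColor(d['frame'],cv2.COLOR_RGB2HSV);m=cv2.inRange(g,(5,150,90),(18,255,255));n,l,s,c=cv2.connectedComponentsWithStats(m)
for i in range(1,n):
    if s[i,4]>200: print('wrist orange',s[i],c[i].round(1))
print('pred knob wrist',proj(d,[506-55*.966,323-55*.26,138]),proj(d,[506-55*.966,323-55*.26,88]))
E
```

```text
k 28.0 phi -165.4 r 58.0 z 121.9 push 4.54 rad -2.0 fz 3.8 grip 30.0 w 19.6 t 23.7
t: 25.0
ee_pos: [448.6, 308.2, 250.5]
orientation: [0.463, -3.105, 0.001]
ft_force: [-0.4, 0.3, 0.6]
width: 39.6
grasp_force: 0.0
t 25.1
ee_pos [448.629 308.187 250.11 ]
orientation [ 4.630e-01 -3.104e+00  2.000e-03]
ft_force [0.354 0.37  0.12 ]
moment [ 0.064 -0.176 -0.007]
width 39.622
grasp_force 0.0
qpos [ 0.58   0.296  1.8    0.     1.048 -1.287]
wrist orange [307 181  23  34 557] [317.  196.9]
pred knob wrist [321.05119492 203.67019948] [320.9091333  188.86966138]
```

The knob is where expected, the crank is on the shaft and the gripper is clear. I hand the job in.

```bash
python3 ft.py s29.png; python3 -c "
from workcell import ctrl
print(ctrl.close_job())"
```

```text
[75, 74, 70, 62, 53, 48, 45, 43, 41, 39, 42, 47, 52, 56, 57, 57, 53, 49, 46, 45, 60, 98]
foot shift px 1.0 3.0 0.36
the job is handed in; nothing more can be done
None
```

The crank is fully on the shaft and was wound clockwise about half a turn past first touch (an estimated 48 N on the foot); I let go, backed the arm off and handed the job in at about 25 s, with no verdict returned.

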